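Preset the glaze balance to 300 grams

TASK

Get the triple-beam balance ready for weighing out 300 g of glaze: with a fingertip, gently push the big poise on the middle bar along until it clicks home in the third notch past the zero notch (100 g a notch), without running past it, then take the hand away. Only push it, do not pinch or lift anything; leave the two small poises at zero and the things round the balance where they stand.

Things in the scene. Friction and masses are not known exactly. Their poses are not given: they have to be found in the camera images.
- balance: Triple-beam balance on a grey base 125 x 455 mm, 150 mm high, standing fast on the bench. Origin: on the bench under the middle of the base. z up; y runs along the three aluminium bars, +y to the round pan, -y to the pointer; its -x side is the reading side. Bars: y = 0 to -225 mm, tops 102 mm above the bench, rear one at x = +24 mm, middle at 0, front at -24 mm.
- zero_notch (a point): Top of the middle bar over its zero notch, 102 mm above the bench (beam level), at balance x = 0, y = -30 mm. Nine V notches (0 to 800 g, 100 g apart) follow one another every 20 mm from here towards the pointer (balance -y); the third past zero is 60 mm from here.
- pan_centre (a point): Middle of the upper face of the round steel pan, 144 mm across, its rim 4 mm higher. It sits at balance y = +130 mm. Between pan and big poise stand two pivot cheeks at balance y = +34 to +56 mm, x = -40 to +40 mm, 102 mm high; above the bars the space between cheeks and big poise is free.
- beam (a joint): Rocking of the beam (bars, poises, pan) about its pivot, at balance y = +45 mm, 95 mm above the bench, in rad. 0: level, as when all poises are at zero; grows as the pointer end sinks, to a stop at 0.04. It rests on that stop once the big poise is well out; the poise at the third notch then rides 5 mm lower than when level.
- lug_top (a point): Centre of the top of the big poise's finger lug. The big poise: steel saddle on the middle bar, 24 mm (x) x 30 mm (along the bar), with a round weight under it; from its middle a lug 18 mm (x) x 14 mm (along the bar) stands 34 mm above the saddle. Lug top 151 mm above the bench when level, 42 mm above the small poises' tops. It slides along the bar only and cannot be lifted off.
- big_poise (a joint): Slide of the big poise from the zero notch towards the pointer, m; notches every 0.020, the third at 0.060, the last at 0.160. Starts in the zero, first or second notch. The push to move it off a notch rises to about 3.5 N at 5 mm, then falls; past halfway (10 mm) it clicks: it runs on by itself and settles in the next notch within 1 mm, in 0.5 s. Let go before halfway, it goes back.
- small_poise (a joint): Slide of the small poise on the rear bar (steel, 14 x 20 x 34 mm, top 109 mm above the bench) from zero towards the pointer, m. Starts at 0, level with the zero notch; held by friction (0.8 N).
- rider (a joint): Slide of the rider on the front bar (steel, 14 x 9 x 34 mm, top 109 mm above the bench) from zero towards the pointer, m. Starts at 0, level with the zero notch; held by friction (0.8 N).
- dish: Round aluminium weighing dish, 120 mm across, 45 mm high, loose on the bench on the balance's reading side. Origin: centre of its underside.
- jar: White lidded jar, 68 mm across, 85 mm high, loose behind the pan. Origin: centre of its underside.
- squeeze: Clear squeeze bottle with a white cap, 48 mm across, 130 mm high, loose behind the pan. Origin: centre of its underside.
- brush: Flat brush, 200 mm long, 42 mm wide, 20 mm high, lying loose on the bench on the balance's reading side, its length along its own x. Origin: middle of its underside.

How it is judged:
By the outcome, as a careful person would: the job done as asked, in the order asked, and still so for the second after the job is handed in, with the robot touching nothing.
It also fails if it takes over 45 s, if anything falls off the work surface, if the arm or the gripper's body presses on something with over 40 N, if the wrist force passes 120 N, or if a joint passes its speed limit or range.

ROBOT

A 6-joint arm with a two-finger parallel gripper is mounted at the origin on the work surface. World frame = base frame: x ahead of the robot, y to its left, z up, the work surface at z = 0. Lengths are in m, angles in rad, forces in N, time in s.
With the tool pointing down it reaches from about 0.2 to 0.875 m from the base axis. Payload 3.4 kg.
Tool frame: the origin (TCP) lies on the mounting face of the last link; the fingertips stand 199 mm ahead of it and the grasp point (between the pads) lies 180 mm ahead of it (env.nose_length is the distance from the TCP to the fingertips, in m); z points along the fingers, y is the line along which they close (so a half turn about z gives the same grasp; the last joint's range is limited). The gripper opens to 94 mm and grips with 3 to 60 N. Pads are 16 mm wide; open, the fingers measure 119 mm over their backs; the gripper's body (75 mm by 177 mm) begins 78 mm behind the grasp point.
Start: joints at [-1.345, 0.276, 1.505, -0, 1.361, -0.121], TCP at [0.195, -0.541, 0.405] pointing down, gripper open.
Joint ranges: [-2.89, 2.89], [-0.75, 2.08], [0.22, 2.7], [-1.18, 4.32], [0.11, 2.71], [-2.7, 2.7]. Speed limits (rad/s): [2.57, 2.57, 3.14, 3.14, 3.14, 3.14].

INTERFACE

Orientations are given as a 3x3 rotation matrix whose columns are the frame's x, y, z axes.
In Python, from station import get_state, optics, env gives the robot as it stands.
- The arm moves only by the tool carry_out, never from a script. Its argument "commands" is text: rows parted by semicolons, each of 5 numbers parted by spaces: the shift along the tool's x, y, z in cm, then the turn about the tool's z in degrees, then the opening in per cent of the stroke, from 0 (shut) to 100 (fully open). A call has 1 to 8 rows; each row shifts and turns the commanded pose from where the row before left it, along the tool's axes as they then stand; what a row does not reach is not made up. A row lasts 1/12 s, in which the tool goes at most 41.7 mm and 7.16 degrees, less where a joint would pass 70% of its speed; a pose out of reach is approached as far as the arm can. A call is refused whole if a number of a shift passes 4.17 or a number of a turn 7.16, either way. A call with a gripper value outside its range is refused whole. The fingers move at their own pace and stop on an object; "force" is the grip in N (left out, the last holds). Time passes only in rows, so rows that do not move let the fingers close. It gives the time, the measured TCP pose, the force, the opening and the grip force at its end, in the units of the state.
- get_state(): the state, without advancing time (a new reading comes with each control period).
- optics.capture(name): name is "scene" or "top" or "wrist"; returns a dict with "img" (400x640x3 uint8, blue, green, red), "depth" (400x640 float32, m along the optical axis (not along the pixel's ray), 0 where there is no reading), "fx", "fy", "cx", "cy" (pixels), "rvec" (rotation vector, rad) and "tvec" (3), from world to camera coordinates, as OpenCV has them; the wrist camera has in their place "mount" (4x4, takes a point from camera to tool coordinates, whose origin is the TCP and whose axes are the flange's). Camera axes: x right, y down, z forward; pixel columns grow to the right and rows downward; lengths in m; the calibration is good to about 2 mm. A picture is of the moment at which its call begins: read the wrist's pose just before it.
- env.close_job(): hands the job in; it is judged then, once.
The state is a dict: "time_s": time; "joints": joint angles; "joint_velocities": joint speeds; "tau": joint torques, N m; "position": TCP position; "ee_rot": TCP orientation; "ft_force": force on the tool from outside, world axes, zero at the start; "moment": the same for the moment, N m; "grip_width": finger opening in m; "grip_force": force on a finger pad.
Only numpy, scipy, OpenCV 4.12 (cv2) and the standard library are available. Lean on these libraries where they do the work, as an engineer would, in place of code of your own. Each camera call takes 0.05 s, during which the arm holds its last target. There are 200 camera calls.

## Working session

There is one attempt and no reset: what is moved stays moved. The work goes in short steps, Python scripts to look and compute and a tool call to move; the robot and the scene stay as the last step left them, time stands still between calls to the robot, and variables do not carry over. Pictures are saved under pics/ and viewed, at most 10 in all, crops included, and the job is handed in when it is done.

Besides the shell and the picture viewer there is one more tool, called after "Emit:" as a command line: name --argument value ..., lists and objects as JSON in quotes. carry_out: Moves the arm, as the interface text tells. Its arguments: {"type":"object","properties":{"commands":{"type":"string"},"force":{"type":"number"}},"required":["commands"]}

```bash
mkdir -p pics
cat > h.py <<'E'
import numpy as np,cv2
from station import get_state,optics,env
def cap(n):
    s=get_state();c=optics.capture(n)
    if 'mount' in c:
        T=np.eye(4);T[:3,:3]=s['ee_rot'];T[:3,3]=s['position'];M=T@np.array(c['mount'])
    else:
        R=cv2.Rodrigues(np.array(c['rvec'],float))[0];M=np.eye(4);M[:3,:3]=R.T;M[:3,3]=-R.T@np.array(c['tvec'],float).ravel()
    c['M']=M;return c
def pt(c,u,v,z=None):
    r=np.array([(u-c['cx'])/c['fx'],(v-c['cy'])/c['fy'],1.]);M=c['M']
    if z is None: d=float(c['depth'][int(v),int(u)])
    else: d=(z-M[2,3])/(M[:3,:3]@r)[2]
    return (M[:3,:3]@r)*d+M[:3,3]
E
python3 - <<'E'
from h import *
import pickle
for n in ('scene','top'):
    c=cap(n);cv2.imwrite(f'pics/{n}0.png',c['img']);pickle.dump(c,open(n+'.pkl','wb'))
s=get_state();print(s['time_s'],np.round(s['ee_rot'],3),s['grip_width'])
E
```

```text
0.1 [[ 0.94   0.34  -0.   ]
 [ 0.34  -0.94   0.002]
 [ 0.    -0.002 -1.   ]] 0.09424405993220039
```

View pics/top0.png

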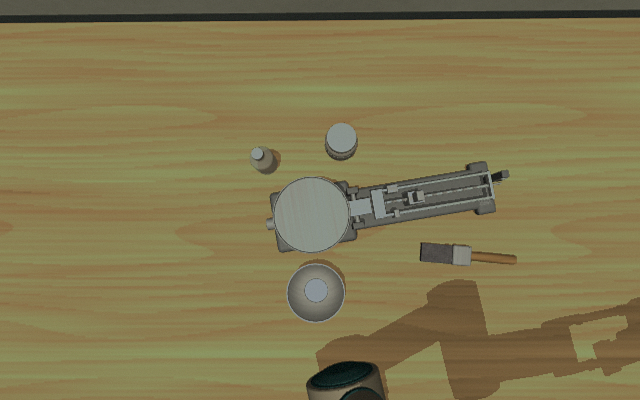

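View pics/scene0.png

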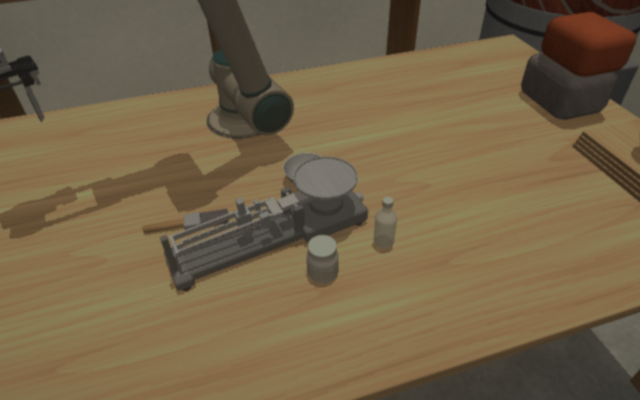

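The top view shows the pan at (312,214), the bars running right to about (492,182), and what looks like the big poise near (416,198). I'll enlarge that part.

Run:
```python
from h import *
import pickle
c=pickle.load(open('top.pkl','rb'))
cv2.imwrite('pics/topc.png',cv2.resize(c['img'][155:235,340:520],None,fx=4.4,fy=4.4,interpolation=cv2.INTER_CUBIC))
print(c['M'][:3,3],c['fx'])
for u,v in [(312,214),(378,204),(360,206),(416,198),(411,197),(420,197),(396,213),(392,188),(450,192),(340,130),(316,290)]: print(u,v,np.round(pt(c,u,v),3))
```

```text
[0.47981242 0.07117564 0.92394934] 430.42659324682984
312 214 [0.512 0.103 0.129]
378 204 [ 0.532 -0.023  0.095]
360 206 [0.528 0.012 0.099]
416 198 [ 0.54  -0.088  0.136]
411 197 [ 0.544 -0.083  0.113]
420 197 [ 0.541 -0.094  0.144]
396 213 [ 0.514 -0.056  0.105]
392 188 [ 0.562 -0.049  0.105]
450 192 [ 0.555 -0.163  0.091]
340 130 [0.68  0.049 0.084]
316 290 [0.357 0.1   0.004]
```

View pics/topc.png

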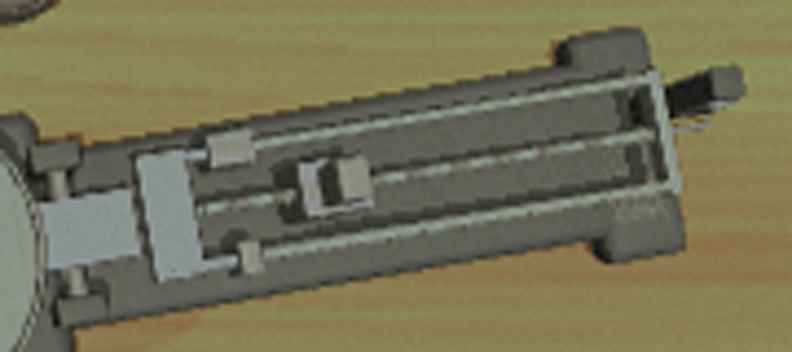

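Run:
```python
from h import *
import pickle
c=pickle.load(open('top.pkl','rb'))
rp=pt(c,392.5,189.1,.109);rd=pt(c,396.8,213.6,.109);pan=pt(c,312,214,.13)
lug=pt(c,421.1,195.9,.151);z0=(rp+rd)/2
print(rp,rd,np.linalg.norm(rp-rd),pan,lug,lug-0,np.linalg.norm(pan[:2]-z0[:2]))
print('depth lug',pt(c,421,196))
d=z0[:2]-pan[:2];d/=np.linalg.norm(d)
# bar ends: crossbar far end and rear bar
e1=pt(c,340+655/4.4,155+130/4.4,.095); d2=e1[:2]-pan[:2]; d2/=np.linalg.norm(d2)
n=np.array([-d[1],d[0]])
print(d,d2,np.degrees(np.arctan2(d[0],-d[1])),np.degrees(np.arctan2(d2[0],-d2[1])),'slide',(lug-z0)[:2]@d2,'pan->lug',(lug-pan)[:2]@d2-160e-3)
s=get_state();R=s['ee_rot'];print(np.degrees(np.arctan2(R[0,1],-R[1,1])),s['position'])
```

```text
[ 0.55959253 -0.04940316  0.109     ] [ 0.51300211 -0.05680357  0.109     ] 0.04717449139151875 [0.51220988 0.10281265 0.13      ] [ 0.54290988 -0.09435769  0.151     ] [ 0.54290988 -0.09435769  0.151     ] 0.15776567994952315
depth lug [ 0.54334968 -0.09580192  0.1433929 ]
[ 0.15267858 -0.9882759 ] [ 0.1639772  -0.98646413] 8.782186257725847 9.437822893163398 slide 0.041780222167463986 pan->lug 0.039535573100754395
19.87082253772565 [ 0.19537951 -0.54060215  0.40390082]
```

The lug sits at about slide 0.040, so the poise is in the second notch with the beam already on its stop, and one click is needed. I'll move behind it with the fingers shut.

Emit:
carry_out --commands "0 0 0 5.35 0; 0 0 0 5.35 0; 2 -2 0 0 0; 2 -2 0 0 0; 2 -2 0 0 0; 2 -2 0 0 0; 2 -2 0 0 0; 2 -2 0 0 0"

```text
time_s: 0.77
position: [0.2952, -0.4019, 0.4043]
ee_rot: [[0.987, 0.159, -0.0], [0.159, -0.987, 0.001], [-0.0, -0.001, -1.0]]
ft_force: [-0.0, -0.4, -0.0]
grip_width: 0.0441
grip_force: 0.0
```

Emit:
carry_out --commands "2 -2 0 0 0; 2 -2 0 0 0; 2 -2 0 0 0; 2 -2 0 0 0; 2 -2 0 0 0; 2 -2 0 0 0; 2 -2 0 0 0; 2 -2 0 0 0"

```text
time_s: 1.43
position: [0.4277, -0.2184, 0.4044]
ee_rot: [[0.987, 0.159, -0.0], [0.159, -0.987, 0.0], [-0.0, -0.0, -1.0]]
ft_force: [0.3, -0.2, 0.8]
grip_width: 0.0004
grip_force: 0.0
```

Emit:
carry_out --commands "2 -2 0 0 0; 2 -2 0 0 0; 2 -2 0 0 0; 2 -2 0 0 0; 2 -2 0 0 0; 0 0 0 0 0; 0 0 0 0 0"

```text
time_s: 2.02
position: [0.5104, -0.1041, 0.4041]
ee_rot: [[0.987, 0.162, -0.001], [0.162, -0.987, -0.0], [-0.001, -0.0, -1.0]]
ft_force: [-0.3, -0.5, 0.4]
grip_width: 0.0006
grip_force: 0.0
```

Run:
```python
from h import *
import pickle
s=get_state();R=s['ee_rot'];print(s['time_s'],s['position'],np.round(R,3),s['grip_width'],s['ft_force'])
c=cap('wrist');cv2.imwrite('pics/w1.png',c['img']);pickle.dump(c,open('w1.pkl','wb'))
print(R.T@(np.array([.538,-.064,.327])-s['position'])*100)
```

```text
2.0167 [ 0.51037704 -0.10407355  0.40408928] [[ 0.987  0.162 -0.001]
 [ 0.162 -0.987 -0.   ]
 [-0.001 -0.    -1.   ]] 0.0005630659864717686 [-0.29537194 -0.53437197  0.41475609]
[ 3.38540178 -3.50488033  7.70529739]
```

View pics/w1.png

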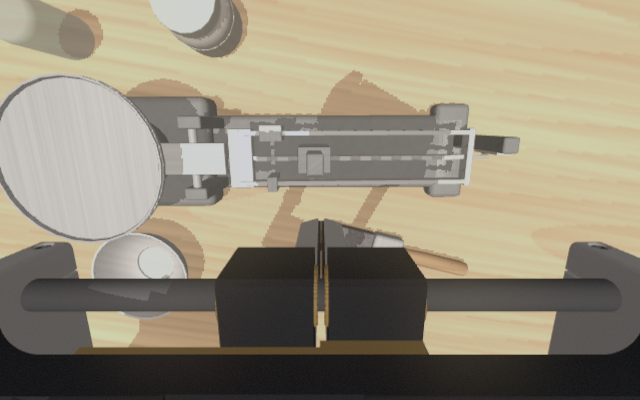

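The wrist view shows the lug's top face around (315,162), the bars nearly parallel to tool y, and the fingertips at (322,220). I'll measure the lug more closely in a crop.

Run:
```python
from h import *
import pickle
c=pickle.load(open('w1.pkl','rb'))
cv2.imwrite('pics/w1c.png',cv2.resize(c['img'][120:200,240:360],None,fx=6.6,fy=6.6,interpolation=cv2.INTER_CUBIC))
s=get_state();R=s['ee_rot'];p=s['position']
for u,v in [(315,158),(315,165),(310,162),(320,162)]:
    q=pt(c,u,v);print(u,v,q,R.T@(q-p)*1000)
```

```text
315 158 [ 0.54919571 -0.09305108  0.14430137] [ 41.10215674  -5.37859876 259.79914358]
315 165 [ 0.54378169 -0.09394608  0.14537235] [ 35.61303464  -5.36522228 258.73663324]
310 162 [ 0.5456738  -0.08963917  0.14674125] [ 38.1706413   -9.31182796 257.36317832]
320 162 [ 0.54679097 -0.09751308  0.14517741] [ 38.01019617  -1.36096906 258.92849238]
```

View pics/w1c.png

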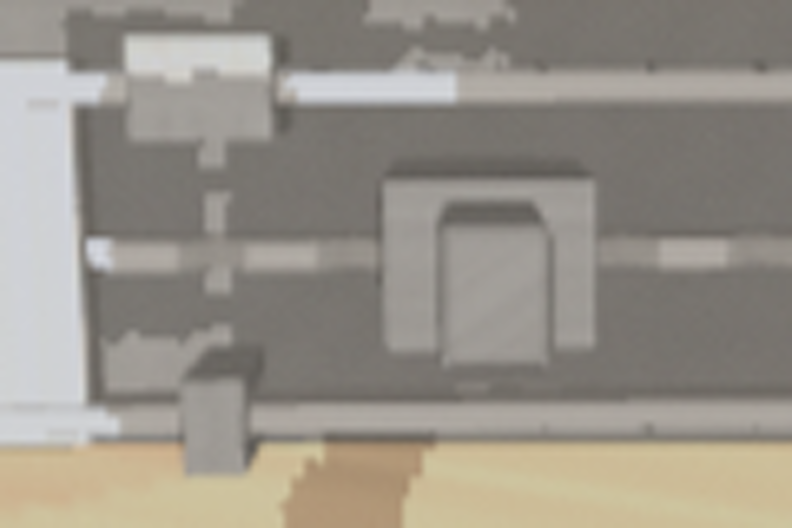

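Emit:
carry_out --commands "1.8 -1.8 0 0 0; 1.8 -1.7 0 0 0; 0 0 0 0 0; 0 0 2 0 0; 0 0 2 0 0; 0 0 2 0 0; 0 0 1.6 0 0; 0 0 0 0 0"

```text
time_s: 2.73
position: [0.5378, -0.066, 0.3254]
ee_rot: [[0.987, 0.158, -0.008], [0.158, -0.987, 0.001], [-0.007, -0.002, -1.0]]
ft_force: [-0.2, 0.7, -0.6]
grip_width: 0.0004
grip_force: 0.0
```

Run:
```python
from h import *
s=get_state();p0=np.array([.51038,-.10407,.40409]);R=s['ee_rot'];print(R.T@(s['position']-p0)*1000,s['ft_force'])
c=cap('wrist')
cv2.imwrite('pics/w2.png',c['img'])
```

```text
[ 33.71196581 -33.12239608  78.47292523] [-0.23570235  0.74421713 -0.58542609]
```

View pics/w2.png

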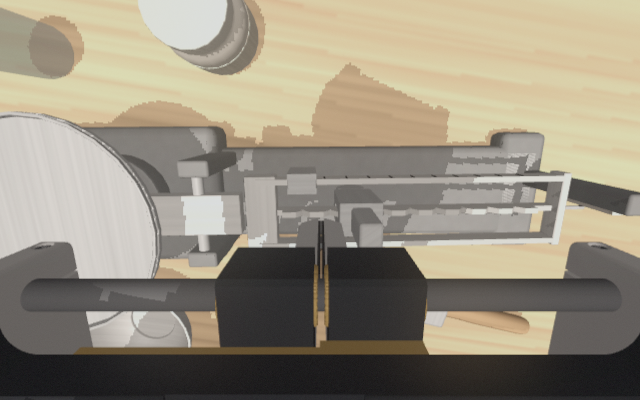

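Emit:
carry_out --commands "0.1 0.1 0 0 0; 0.1 0.1 0 0 0; 0 0.1 0 0 0; 0 0.1 0 0 0; 0 0.1 0 0 0; 0 0.1 0 0 0; 0 0 0 0 0; 0 0 0 0 0"

```text
time_s: 3.45
position: [0.5429, -0.0704, 0.3288]
ee_rot: [[0.987, 0.159, 0.0], [0.159, -0.987, -0.0], [0.0, 0.0, -1.0]]
ft_force: [0.1, -0.1, -0.3]
grip_width: 0.0005
grip_force: 0.0
```

Emit:
carry_out --commands "0 0.1 0 0 0; 0 0.1 0 0 0; 0 0.1 0 0 0; 0 0.1 0 0 0; 0 0.1 0 0 0; 0 0 0 0 0; 0 0 0 0 0"

```text
time_s: 4.03
position: [0.5437, -0.0752, 0.3286]
ee_rot: [[0.987, 0.159, -0.0], [0.159, -0.987, 0.0], [-0.0, -0.0, -1.0]]
ft_force: [-0.3, 1.4, -0.6]
grip_width: 0.0005
grip_force: 0.5
```

Emit:
carry_out --commands "0 0.1 0 0 0; 0 0.1 0 0 0; 0 0.1 0 0 0; 0 0 0 0 0; 0 0 0 0 0"

```text
time_s: 4.45
position: [0.5441, -0.0781, 0.3285]
ee_rot: [[0.987, 0.159, -0.0], [0.159, -0.987, 0.001], [-0.0, -0.001, -1.0]]
ft_force: [-0.6, 2.7, -1.4]
grip_width: 0.0002
grip_force: 1.5
```

Run:
```python
from h import *
s=get_state();p0=np.array([.51038,-.10407,.40409]);R=s['ee_rot'];print(R.T@(s['position']-p0)*1000,R.T@s['ft_force'])
```

```text
[ 37.4790052  -20.22636749  75.60518162] [-0.21406321 -2.73358621  1.41821675]
```

Contact started near −24 and the force is 2.7 N, as expected. I'll keep pushing slowly.

Emit:
carry_out --commands "0 0.1 0 0 0; 0 0.1 0 0 0; 0 0.1 0 0 0; 0 0 0 0 0; 0 0 0 0 0"

```text
time_s: 4.87
position: [0.5446, -0.0817, 0.3287]
ee_rot: [[0.987, 0.159, -0.0], [0.159, -0.987, -0.001], [-0.0, 0.001, -1.0]]
ft_force: [0.6, 1.0, -1.0]
grip_width: 0.0007
grip_force: 0.6
```

Emit:
carry_out --commands "0 0.1 0 0 0; 0 0.1 0 0 0; 0 0 0 0 0; 0 0 0 0 0"

```text
time_s: 5.2
position: [0.5452, -0.0838, 0.329]
ee_rot: [[0.987, 0.159, 0.001], [0.159, -0.987, -0.001], [0.001, 0.002, -1.0]]
ft_force: [-0.7, 0.1, 0.3]
grip_width: 0.0008
grip_force: 0.0
```

Run:
```python
from h import *
s=get_state();p0=np.array([.51038,-.10407,.40409]);R=s['ee_rot'];print(R.T@(s['position']-p0)*1000,R.T@s['ft_force'])
c=cap('wrist');b=[(u,np.round((R.T@(pt(c,u,232)-s['position']))*1000,1)) for u in range(345,420,5)]
print(*b,sep='\n')
```

```text
[ 37.54545518 -14.57890437  75.08691212] [-0.70876492 -0.22729231 -0.27353996]
(345, array([ -7.1,  17.2, 218.4]))
(350, array([ -6.8,  20.7, 217.8]))
(355, array([  0.5,  21.8, 197.8]))
(360, array([  5.2,  23.1, 185. ]))
(365, array([  5.2,  26.1, 184.9]))
(370, array([  5.6,  28.8, 184. ]))
(375, array([  5. ,  32. , 185.6]))
(380, array([  5.5,  34.7, 184.2]))
(385, array([-36.4,  63.5, 298.5]))
(390, array([-36.4,  68.5, 298.6]))
(395, array([-36.2,  73.3, 298.1]))
(400, array([-36.3,  78.3, 298.3]))
(405, array([-35.9,  82.9, 297.4]))
(410, array([-36.2,  88.1, 298. ]))
(415, array([-35.9,  92.8, 297.4]))
```

It clicked: the lug's centre has moved about 20 mm and the force is gone. I'll back off, lift and check.

Emit:
carry_out --commands "0 -0.5 0 0 0; 0 -0.5 0 0 0; 0 -0.5 0 0 0; 0 0 -2 0 0; 0 0 -2 0 0; 0 0 -2 0 0; 0 0 -2 0 0; 0 0 0 0 0"

```text
time_s: 5.92
position: [0.5435, -0.068, 0.4127]
ee_rot: [[0.987, 0.16, 0.008], [0.16, -0.987, -0.002], [0.007, 0.003, -1.0]]
ft_force: [0.9, 0.9, 0.8]
grip_width: 0.0006
grip_force: 0.0
```

Emit:
carry_out --commands "-3 0 0 0 0; -3 0 0 0 0; -3 0 0 0 0; -3 0 0 0 0; 0 0 0 0 0; 0 0 0 0 0; 0 0 0 0 0; 0 0 0 0 0"

```text
time_s: 6.58
position: [0.425, -0.0875, 0.4084]
ee_rot: [[0.987, 0.16, 0.001], [0.16, -0.987, -0.0], [0.0, 0.0, -1.0]]
ft_force: [0.5, -0.8, -0.3]
grip_width: 0.0006
grip_force: 0.0
```

Run:
```python
from h import *
import pickle
s=get_state();print(s['time_s'],s['position'],s['ft_force'],s['joint_velocities'])
c=cap('wrist');pickle.dump(c,open('w3.pkl','wb'));cv2.imwrite('pics/w3.png',c['img'])
```

```text
6.5833 [ 0.42502858 -0.08749119  0.40840613] [ 0.47009226 -0.75628719 -0.33351585] [ 2.87870049e-03  8.62320039e-03 -5.91127750e-03  2.50750359e-05
  4.62727431e-03 -1.87034960e-03]
```

View pics/w3.png

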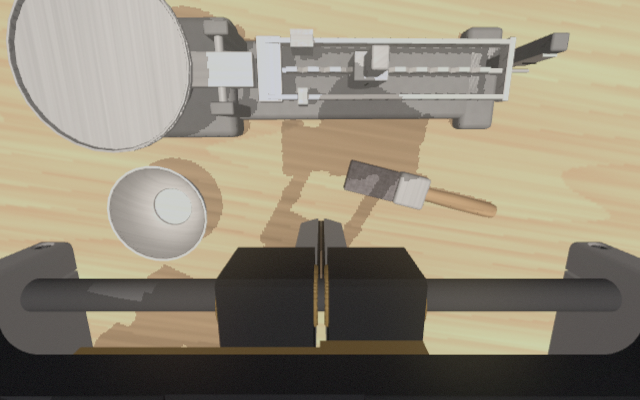

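The hand is clear. The lug's top is at (380,57), the small poises are at (302,38) and (303,97), and nothing else has moved. I'll check the slide figure and hand the job in if it agrees.

Run:
```python
from h import *
import pickle
c=pickle.load(open('w3.pkl','rb'))
l=pt(c,380,57,.144);a=pt(c,302,38,.105);b=pt(c,303,97,.108)
d=np.array([.16,-.987]);sl=(l-(a+b)/2)[:2]@d-.002
mv=(l-np.array([.5438,-.0939,.145]))[:2]@d
print(l,a,b,sl,mv)
if abs(mv-.02)<.004 and abs(sl-.06)<.006: print(env.close_job())
```

```text
[ 0.54722477 -0.11320773  0.144     ] [ 0.56047816 -0.04898635  0.105     ] [ 0.51210893 -0.05726891  0.108     ] 0.059048057294884604 0.019604693954902556
the job is handed in; nothing more can be done
None
```

The big poise was pushed from the second notch to the third (300 g), measured at about 59 mm past zero, with the small poises still at zero, the hand clear and the job handed in.

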